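# Wedge up the sample platform and hold it

### The arm

A 6-joint arm with a two-finger parallel gripper is mounted at the origin on a cart in front of the work surface, level with it; the furniture and walls round the work are solid. World frame = base frame: x ahead of the robot, y to its left, z up, the work surface at z = 0. Lengths are in m, angles in rad, forces in N, time in s.
With the tool pointing down it reaches from about 0.325 to 0.775 m from the base axis. Payload 5.5 kg.
Tool frame: the origin (TCP) lies between the finger pads; the fingertips stand 8 mm ahead of it and the grasp point (between the pads) lies 11 mm behind it (tcp_to_tips is the distance from the TCP to the fingertips, in m); z points along the fingers, y is the direction in which the jaws open and shut (so a half turn about z gives the same grasp; the last joint's range is limited). The gripper opens to 88 mm and grips with 3 to 60 N. Pads are 20 mm wide; open, the fingers measure 115 mm over their backs; the gripper's body (75 mm by 178 mm) begins 61 mm behind the grasp point.
Start: joints at [-1.235, 0.091, 1.231, -0, 1.82, -0.057], TCP at [0.23, -0.554, 0.231] pointing down, gripper open.
Joint ranges: [-2.87, 2.87], [-0.86, 2.18], [0.17, 2.46], [-1.51, 4.65], [0.06, 2.69], [-2.65, 2.65]. Speed limits (rad/s): [2.57, 2.57, 3.01, 3.14, 3.14, 3.14].

### API

Orientations are given as a unit quaternion [w, x, y, z].
In Python, from bench import * gives the robot as it stands. Calls block until the motion is done:
- move_to(position, orientation): joint-space move of the TCP to a pose.
- move_l(position, speed=0.15, orientation=None): straight line of the TCP; orientation=None keeps the orientation; speed is the mean speed in m/s.
- movej(angles): joint-space move.
- gripper_open() and close(): open the fingers fully, or close them until they stop; the grip force is fixed at half the most.
- hold(seconds).
- inverse_kinematics(position, orientation): joint angles nearest the present ones, or None.
- state(): the state.
- get_image(name): name is "scene" or "side" or "wrist"; returns a dict with "frame" (480x640x3 uint8, blue, green, red), "depth" (480x640 float32, m along the optical axis (not along the pixel's ray), 0 where there is no reading), "camera_matrix" (3x3 intrinsics, pixels), "view" (4x4, takes a point from world to camera coordinates). Camera axes: x right, y up, looking along -z (the intrinsics and any distortion apply to the point x, -y, -z); pixel columns grow to the right and rows downward; lengths in m; the calibration is good to about 2 mm. The wrist camera is an equidistant fisheye: a pixel r from the principal point sees the ray r / f radians off the axis. A picture is of the moment at which its call begins.
A pose or a line that the arm cannot do raises IKError and nothing moves.
- job_done(): hands the job in, once; it reports no verdict.
The state is a dict: "time": time; "joint_pos": joint angles; "dq": joint speeds; "joint_torque": joint torques, N m; "ee_pos": TCP position; "ee_rot": TCP orientation; "ft_force": force on the tool from outside, world axes, zero at the start; "moment": the same for the moment, N m; "finger_gap": finger opening in m.
Only numpy, scipy, OpenCV 4.12 (cv2) and the standard library are available. Lean on these libraries where they do the work, as an engineer would, in place of code of your own. Each camera call takes 0.05 s, during which the arm holds its last target.

### The job

Pull the steel wedge straight back out of its roller catch and push its thin end under the open front edge of the levelling stand's platform (opposite its hinge), between the two runners, until that edge has just lifted off the stand: about 4 mm, never as much as 8. Finish while still gripping the wedge and holding it there, flat on the desk and carrying the platform; the program ends holding it. Only the wedge may touch the platform, the beaker on it must ride along undisturbed, and everything else on the desk stays where it is.

Things in the scene. Friction and masses are not known exactly. Their poses are not given: they have to be found in the camera images.
- wedge: Bare steel wedge, 122 mm long, 36 mm wide, 0.25 kg, flat on the desk, with an upright black grip. Origin: underside, below the middle of the grip. +x points to the thin nose, z up. A 19 mm thick block from x = -22 to +20 mm; then the top slopes down 1 in 5 to the nose at x = +100 mm, 3 mm thick. V notches in the flanks at x = +42 mm. Starts parked in the catch, at the catch's origin, same yaw.
- wedge_grip (a point): Middle of the part of the grip to take hold of, 45 mm above the wedge's underside, straight above its origin. The grip is 26 mm (wedge x) by 18 mm (wedge y) and spans z = 18 to 64 mm; take it across its 18 mm from above, fingertips above z = 22 mm. Axes as the wedge's.
- wedge_nose (a point): Middle of the wedge's nose, at its underside: wedge x = +100 mm.
- catch: Grey roller catch fixed to the desk, 88 mm wide, 22 mm high, that embraces the front of the parked wedge from x = +30 to +116 mm. Origin and axes: those of the parked wedge. Two sprung rollers sit in the wedge's notches and let go at a pull of about 12 N along -x, within a few mm; from there the wedge slides freely.
- catch_mouth (a point): Middle of the catch's open mouth on the desk, catch x = +30 mm; the wedge comes out towards -x. A cover strip over catch x = +72 to +112 mm keeps the wedge from being lifted until it has been drawn back about 40 mm; after 75 mm it is out altogether.
- stand: Levelling stand fixed to the desk: grey U-shaped base, 150 mm wide, x = -85 to +100 mm, open at its front (-x) end, with an aluminium platform on top. Origin: on the desk in the middle; +x points from the open front to the hinge at the back, the way to push the wedge.
- stand_front (a point): Middle of the open front of the stand, on the desk, stand x = -85 mm. Between the two runners (inner faces at y = -53 and +53 mm, 8 mm high with 2 mm rubber rests) the bare desk runs back to x = +78 mm, so the wedge slides on the desk. Axes as the stand's.
- platform: Aluminium platform of the stand, 166 x 150 x 8 mm, hinged at its back, resting at the front on the rubber rests. Origin on the hinge axis, at stand x = +92 mm, z = 14 mm; axes as the stand's while it rests. Its own weight and the beaker (together 0.7 to 1.1 kg) hold it down and bring it back down. Four 9 mm pins locate the beaker.
- platform_lip (a point): Middle of the lower front edge of the platform, at stand x = -85 mm: 10 mm above the desk at rest. The wedge touches it when its nose is about 35 mm past this edge; each further 5 mm raises the edge by 1 mm. Pushing takes about 5 to 15 N. It must end 12 to 16 mm above the desk.
- soil_beaker: Beaker with lid, 118 mm across, 100 mm high, standing on the middle of the platform. Origin: centre of its underside.
- glue_stick: Bystander: glue stick standing at the right of the stand, 26 mm across, 87 mm high.
- jar: Bystander: small jar with a white cap near the desk's front edge, 53 mm across, 55 mm high.
- date_stamp: Bystander: stamp with a black knob, 26 x 52 x 80 mm, at the right end of the desk, behind the stand.
- wash_bottle: Bystander: white wash bottle, 64 mm across (spout reaches farther), 205 mm high, at the back.
Things that resemble listed ones, but are neither listed nor needed, are in the scene too. Leave any turquoise look-alike of the wedge alone.

How it is judged:
On the way, in this order (a step that is already met when the one before it is completed fails the run):
1. the wedge has been moved more than 60 mm from where it was parked in the catch (distance between wedge and catch above 0.06 m), for 0.1 s.
2. the wedge lifts the platform's front edge off its rests by 1 mm or more (height (world z) of platform_lip above 0.011 m and contact force between wedge and platform above 0.5 N), for 0.2 s.
At the end, for the whole second after the job is handed in: The platform's front edge is 12 to 16 mm above the desk, carried by the wedge (over 0.5 N); the gripper holds the wedge (over 2 N), which is still and flat on the desk (5 mm, 0.08 rad); the robot does not touch the platform; the beaker is within 20 mm of its start and upright within 0.1 rad (height (world z) of platform_lip between 0.012 and 0.016 m and contact force between wedge and platform above 0.5 N and contact force between the fingers and wedge above 2 N and contact force between each of the arm, the fingers and platform below 0.5 N and height (world z) of wedge below 0.005 m and angle between wedge's own z axis and vertical below 0.08 rad and linear speed of wedge below 0.01 m/s and distance of soil_beaker from where it was at the start of the episode below 0.02 m and angle between soil_beaker's own z axis and vertical below 0.1 rad); the arm keeps its last pose, push and grip.
It fails at once if the platform's front edge is raised 8 mm or more off its rests (height (world z) of platform_lip above 0.018 m).
It fails at once if the robot touches the platform (more than 2 N) (contact force between any of the arm, the fingers and platform above 2 N).
It fails at once if the beaker is shifted by more than 20 mm (distance of soil_beaker from where it was at the start of the episode above 0.02 m).
It fails at once if a bystander is shifted by more than 20 mm (distance of any of glue_stick, jar, date_stamp, wash_bottle from where it was at the start of the episode above 0.02 m).
It also fails if it takes over 38 s, if anything falls off the work surface, if the arm or the gripper's body presses on something with over 40 N, if the wrist force passes 120 N, or if a joint passes its speed limit or range.

## Working session

There is one attempt and no reset: what is moved stays moved. The work goes in short steps, each a Python script; the robot and the scene stay as the last script left them, time stands still between calls to the robot, and variables do not carry over. Pictures are saved under pics/ and viewed, and the job is handed in when it is done.

```bash
ls; mkdir -p pics; cat > h.py <<'E'
from bench import *
import numpy as np, cv2
def grab(n,tag):
    d=get_image(n); np.savez('pics/%s.npz'%tag,**{k:np.asarray(v) for k,v in d.items()}); cv2.imwrite('pics/%s.png'%tag,d['frame']); return d
E
python3 - <<'E'
from h import *
for n in ('scene','side','wrist'):
    d=grab(n,n+'0'); print(n,d['camera_matrix'].tolist(),np.round(d['view'],3).tolist(),[k for k in d])
s=state(); print(s['time'],s['ee_pos'],s['ee_rot'],s['ft_force'])
E
```

```text
pics
scene [[528.6658565233415, 0.0, 322.11371870781], [0.0, 528.6658565233415, 251.2737131957605], [0.0, 0.0, 1.0]] [[-0.705, -0.709, -0.014, 0.374], [0.287, -0.304, 0.908, -0.204], [-0.648, 0.636, 0.418, -1.177], [0.0, 0.0, 0.0, 1.0]] ['frame', 'depth', 'camera_matrix', 'view']
side [[521.055084860884, 0.0, 321.9202351013188], [0.0, 521.055084860884, 233.7683099023539], [0.0, 0.0, 1.0]] [[0.873, -0.488, -0.024, -0.442], [0.197, 0.307, 0.931, -0.163], [-0.447, -0.817, 0.364, -1.056], [0.0, 0.0, 0.0, 1.0]] ['frame', 'depth', 'camera_matrix', 'view']
wrist [[371.64829954431775, 0.0, 319.7209989074547], [0.0, 371.64829954431775, 235.35591408755323], [0.0, 0.0, 1.0]] [[0.383, -0.924, -0.003, -0.6], [0.894, 0.371, -0.25, 0.03], [0.232, 0.093, 0.968, -0.391], [0.0, 0.0, 0.0, 1.0]] ['frame', 'depth', 'camera_matrix', 'view']
0.15 [ 0.22959198 -0.55411463  0.22978694] [-7.21825931e-04  9.80774917e-01  1.95141043e-01 -1.17943079e-04] [-0.51876755  0.57536099 -0.45920962]
```

View pics/scene0.png

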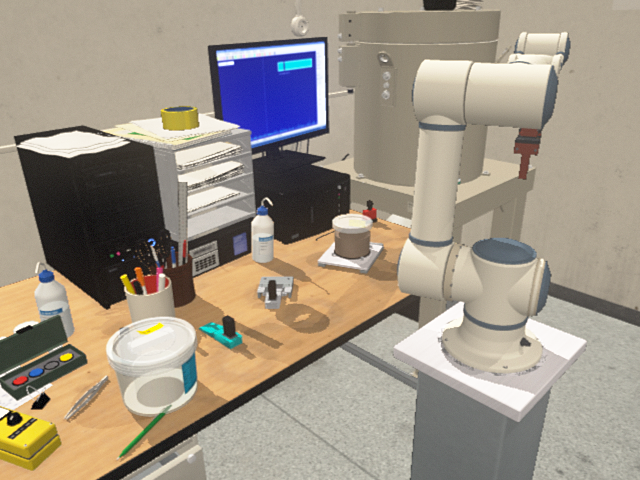

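View pics/side0.png

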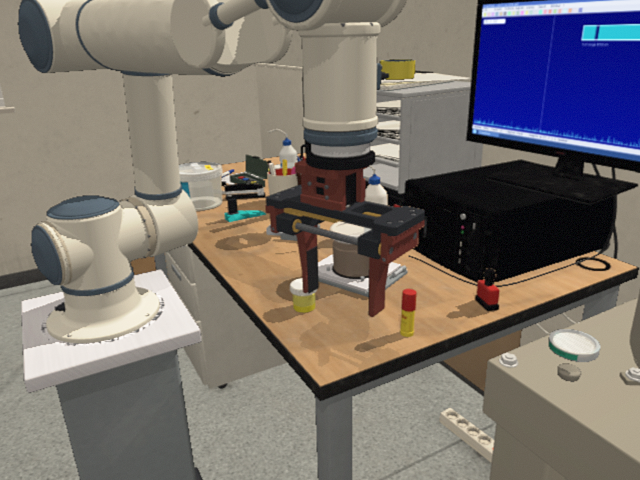

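View pics/wrist0.png

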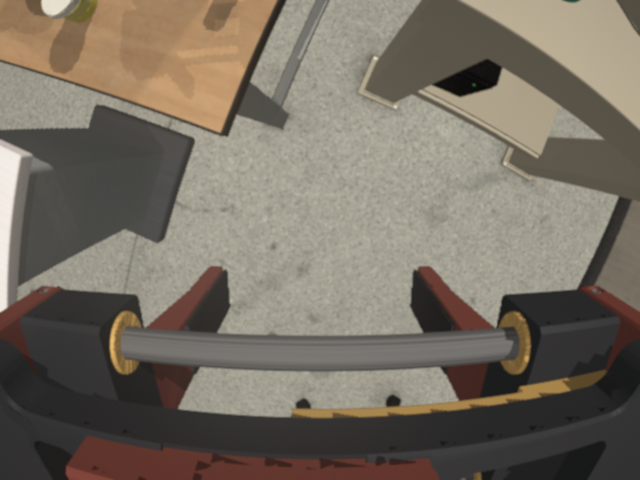

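Candidates for the wedge: the black grip in the grey catch at scene (271,288), and the turquoise look-alike with a black grip at (228,327). The dark things near (375,210) and (40,400) are the stamp and office items. I choose the one in the grey catch. The stand with the beaker is at (351,250). Next I'll take a close crop and rough positions.

```bash
cat >> h.py <<'E'
def ray(d,u,v,fish=False):
    K=d['camera_matrix'];V=d['view'];R=V[:3,:3];t=V[:3,3]
    x=(u-K[0,2])/K[0,0];y=(v-K[1,2])/K[1,1]
    if fish:
        r=np.hypot(x,y); k=np.sin(r)/r if r>1e-9 else 1.; c=np.array([x*k,y*k,np.cos(r)])
    else: c=np.array([x,y,1.])
    c=np.array([c[0],-c[1],-c[2]])
    return -R.T@t, R.T@c
def onz(d,u,v,z,fish=False):
    o,r=ray(d,u,v,fish); return o+r*(z-o[2])/r[2]
def load(t): return dict(np.load('pics/%s.npz'%t))
E
python3 - <<'E'
from h import *
d=load('scene0')
im=d['frame'];
a=cv2.resize(im[190:360,190:420],None,fx=3.4,fy=3.4,interpolation=cv2.INTER_CUBIC);cv2.imwrite('pics/c0.png',a)
for n,u,v,z in (('grip',271,283,.064),('turq',228,320,.064),('lid',352,220,.122),('wash',262,262,0),('catch',275,290,.02)):
    print(n,onz(d,u,v,z).round(3), d['depth'][v,u])
E
```

```text
grip [0.477 0.231 0.064] 1.3142561
turq [0.413 0.407 0.064] 1.1641248
lid [ 0.519 -0.114  0.122] 1.5495543
wash [0.694 0.09  0.   ] 1.561145
catch [0.505 0.197 0.02 ] 1.3205485
```

View pics/c0.png

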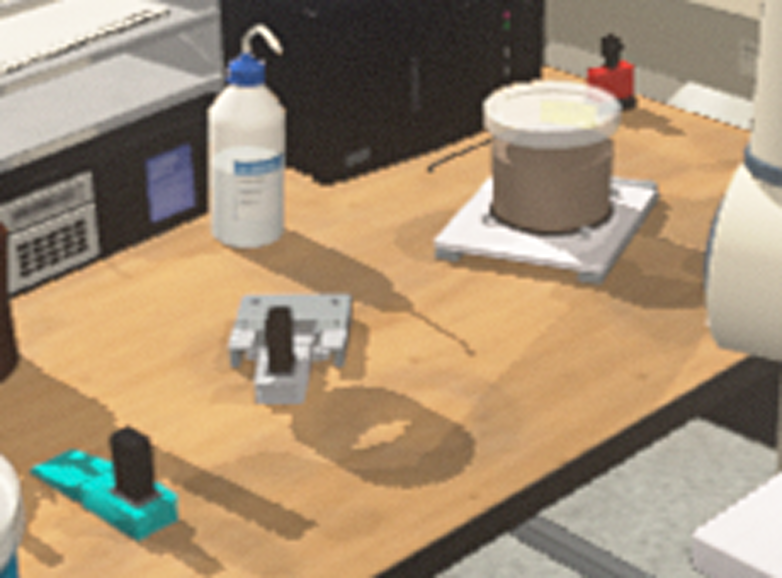

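The crop confirms it: the grey steel wedge with the black grip sits in the grey catch, at crop (280,350). The turquoise one at (130,490) is the decoy. Next I'll move the wrist camera over the catch and the stand.

```bash
cat >> h.py <<'E'
def q(yaw): return [0.,float(np.cos(yaw/2)),float(np.sin(yaw/2)),0.]
E
python3 - <<'E'
from h import *
d=load('wrist0'); o,_=ray(d,320,235); s=state()
rel=o-s['ee_pos']; y=.393
print('cam rel tool: x',rel@[np.cos(y),np.sin(y),0],'y',rel@[np.sin(y),-np.cos(y),0],'z',rel[2])
move_l([0.23,-0.554,0.33],0.2)
for p,yaw,t in (([0.45,0.0,0.36],0.,'w1'),([0.40,0.2,0.33],0.,'w2')):
    print(inverse_kinematics(p,q(yaw)))
    move_to(p,q(yaw)); grab('wrist',t); print(state()['time'])
E
```

```text
cam rel tool: x 0.06877354987229367 y 0.0011668889116516435 z 0.1538802539495458
[-7.56276275e-02 -2.38657457e-01  1.31060253e+00 -4.44089210e-16
  2.06964758e+00  1.49516870e+00]
2.9917
[ 3.87547868e-01 -2.69805250e-01  1.39179633e+00 -4.44089210e-16
  2.01960157e+00  1.95834419e+00]
3.8833
```

View pics/w1.png

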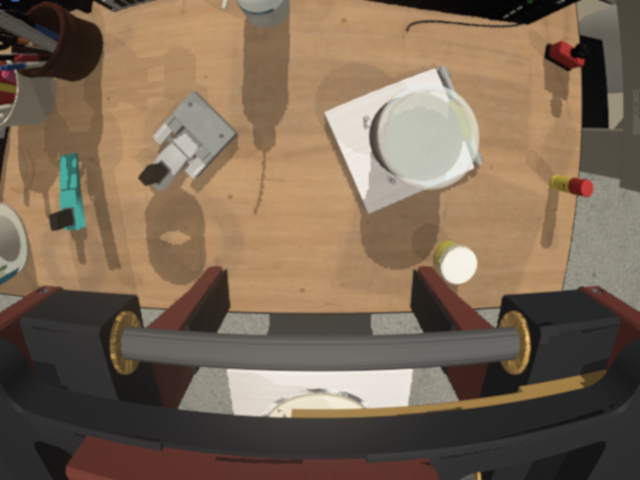

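View pics/w2.png

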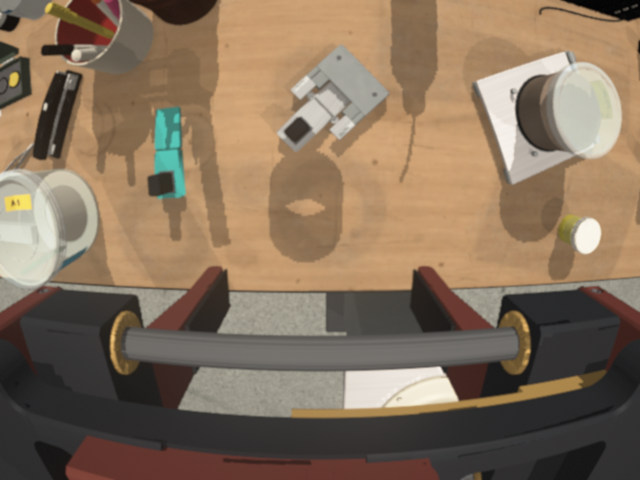

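In w2 the wedge's grip top is at (298,130) and the nose end points up-right into the catch. In w1 the platform's front edge runs (326,112)-(370,212), with the grey hinge bar on the right at (445,75)-(480,160). Next: zoomed crops.

```bash
python3 - <<'E'
from h import *
a=load('w2')['frame'][35:165,265:400]; cv2.imwrite('pics/c2.png',cv2.resize(a,None,fx=4.5,fy=4.5,interpolation=cv2.INTER_CUBIC))
a=load('w1')['frame'][55:225,310:500]; cv2.imwrite('pics/c1.png',cv2.resize(a,None,fx=3.5,fy=3.5,interpolation=cv2.INTER_CUBIC))
E
```

```text
(no output)
```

View pics/c2.png

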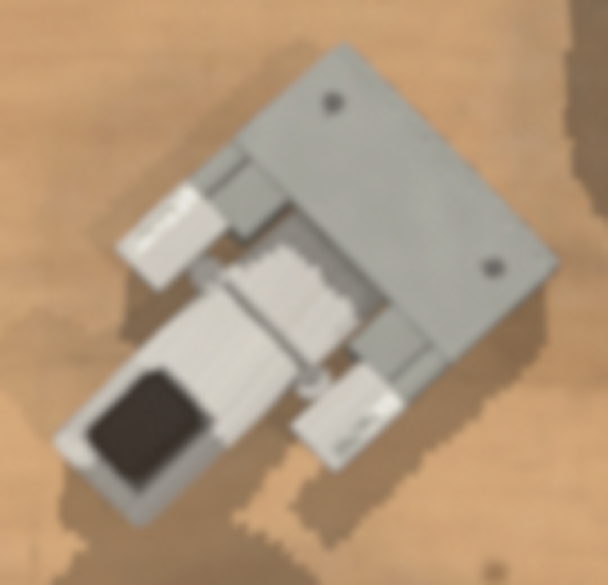

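View pics/c1.png

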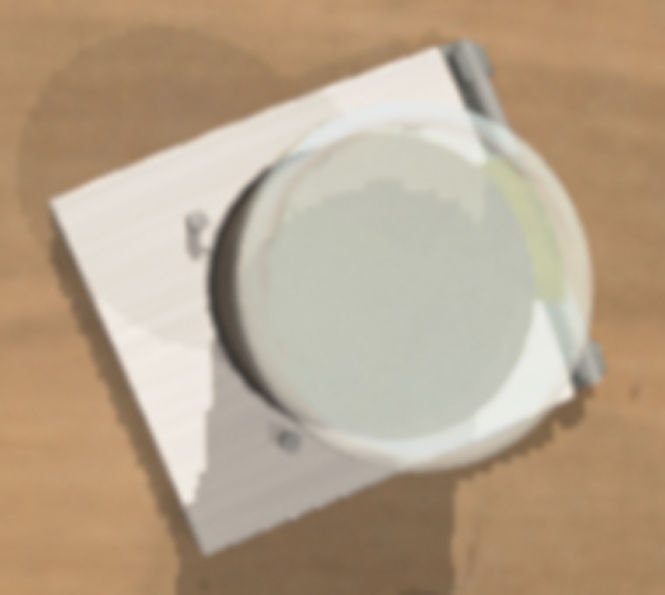

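```bash
python3 - <<'E'
from h import *
f=lambda d,c,x0,y0,s,z:np.array([onz(d,x0+(u+.5)/s-.5,y0+(v+.5)/s-.5,z,True)[:2] for u,v in c])
d=load('w2')
C=f(d,[(345,42),(557,263)],265,35,4.5,.022)
W=f(d,[(55,440),(140,527)],265,35,4.5,.019)
F=f(d,[(228,285),(310,365)],265,35,4.5,.019)
G=f(d,[(155,370),(212,422),(140,490),(87,437)],265,35,4.5,.064)
print('catch',C.round(4).tolist(),np.linalg.norm(C[0]-C[1]))
print('wedge rear',W.round(4).tolist(),np.linalg.norm(W[0]-W[1]))
print('grip',G.round(4).tolist(),G.mean(0),[np.linalg.norm(G[i]-G[(i+1)%4]).round(4) for i in range(4)])
an=lambda v:np.degrees(np.arctan2(v[1],v[0]))
print('yaw: catch edge',an(C[0]-C[1])-90,'rear edge',an(W[0]-W[1])-90,'rear->catch mid',an(C.mean(0)-W.mean(0)),np.linalg.norm(C.mean(0)-W.mean(0)),'grip sides',an(G[0]-G[3]),an(G[1]-G[2]))
d=load('w1')
P=f(d,[(50,202),(207,555),(437,48),(573,398)],310,55,3.5,.018)
print('plat',P.round(4).tolist(),'front w',np.linalg.norm(P[0]-P[1]),'len',np.linalg.norm(P[0]-P[2]),np.linalg.norm(P[1]-P[3]))
print('yaw',an(P[0]-P[1])-90,an(P[2]-P[0]),an(P[3]-P[1]),'lip mid',P[:2].mean(0))
for p,n in(((.0),'x'),): pass
E
```

```text
catch [[0.5939, 0.1726], [0.532, 0.1142]] 0.08507613924023939
wedge rear [[0.4814, 0.2525], [0.4568, 0.2291]] 0.033984378693437255
grip [[0.4975, 0.2222], [0.4843, 0.2081], [0.4673, 0.2261], [0.4808, 0.2392]] [0.48247668 0.22389956] [np.float64(0.0193), np.float64(0.0247), np.float64(0.0189), np.float64(0.0238)]
yaw: catch edge -46.68156196995114 rear edge -46.48563433995123 rear->catch mid -46.06510901941093 0.1352300314186868 grip sides -45.65674971904144 -46.674399845567116
plat [[0.5577, -0.0061], [0.422, -0.0675], [0.6248, -0.1563], [0.4882, -0.2169]] front w 0.14894408247085586 len 0.1645361747220825 0.163371710759031
yaw -65.65902165589534 -65.95196489986729 -66.11982826590094 lip mid [ 0.48989118 -0.03676999]
```

The sizes agree with the spec: catch 85 of 88 mm, platform 149x164 of 150x166, grip 19x24 at a 64 mm top height. That gives wedge origin ≈ (0.483, 0.2245) at yaw -46.4°, lip centre (0.490, -0.037) and stand yaw -65.9°. Now I'll hover above the grip, with the tool x reversed so the last joint stays in range.

```bash
python3 - <<'E'
from h import *
yaw=np.pi+np.radians(-46.4)
move_to([.483,.2245,.15],q(yaw)); d=grab('wrist','w3'); print(state()['time'],state()['joint_pos'],state()['ft_force'])
cv2.imwrite('pics/c3.png',cv2.resize(d['frame'][160:430,180:460],None,fx=2.8,fy=2.2))
E
```

```text
5.95 [ 3.70867649e-01 -9.19442526e-02  1.55534503e+00 -1.37359832e-05
  1.67753746e+00 -3.89323939e-01] [ 0.12619252 -0.30231981  0.03298713]
```

View pics/w3.png

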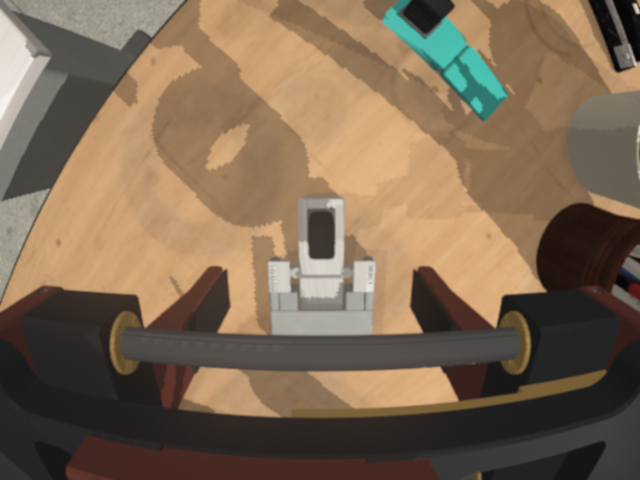

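The wedge appears centred between the fingers, grip top at about (321,233). I'll check by rays, then grasp.

```bash
python3 - <<'E'
from h import *
d=load('w3'); g=cv2.cvtColor(d['frame'],cv2.COLOR_BGR2GRAY)
roi=g[195:275,295:350]; m=(roi<70).astype(np.uint8); n,l,s,c=cv2.connectedComponentsWithStats(m); i=1+s[1:,4].argmax()
print(s[i],c[i]+[295,195]); x,y,w,h=s[i][:4]+[295,195,0,0]
pts=l==i
# top face: upper part of blob is top (body side visible below)
for z in (.064,):
    for (u,v) in ((x,y),(x+w,y),(x,y+h),(x+w,y+h)): print(onz(d,u-.5,v-.5,z,True).round(4))
W=np.array([onz(d,u,v,.019,True)[:2] for u,v in ((299.5,198),(343.5,198))]); print(W,np.linalg.norm(W[0]-W[1]),np.degrees(np.arctan2(*(W[1]-W[0])[::-1]))-90, W.mean(0)+.022*np.array([.69,-.724]))
E
```

```text
[  14   16   25   47 1098] [320.92076503 234.27595628]
[0.4632 0.2355 0.064 ]
[0.4751 0.2469 0.064 ]
[0.4853 0.2119 0.064 ]
[0.4977 0.2236 0.064 ]
[[0.45618885 0.23091999]
 [0.48094902 0.25445376]] 0.034159980135917485 -46.454689587914075 [0.48374894 0.22675888]
```

```bash
python3 - <<'E'
from h import *
move_l([.483,.2257,.034],.1)
s=state(); print(s['ft_force'],s['finger_gap'],s['ee_pos'])
close(); s=state(); print(s['time'],s['ft_force'],s['finger_gap'],s['ee_pos'],s['moment'])
E
```

```text
[ 0.05834061 -0.4961384  -0.49450006] 0.08784260862942195 [0.48353641 0.22591125 0.03494693]
8.3333 [ 0.38714013  0.59447924 -1.39439189] 0.018018442800471976 [0.48306834 0.22579231 0.03400601] [ 0.10887518 -0.22632635 -0.00064443]
```

The gap is 18.0 mm, matching the grip. Pull straight back.

```bash
python3 - <<'E'
from h import *
y=np.radians(-46.4); a=np.array([np.cos(y),np.sin(y),0]); p0=np.array([.483,.2257,.034])
for D,sp in ((.006,.03),(.02,.05),(.082,.06)):
    move_l((p0-a*D).tolist(),sp); s=state(); print(D,s['time'],s['ft_force'].round(2),s['finger_gap'],np.round(s['ee_pos'],4),np.round(s['moment'],3))
grab('wrist','w4'); 
E
```

```text
0.006 8.6833 [ 1.96 -0.99  0.94] 0.017691304349499778 [0.4792 0.2299 0.0342] [-0.211 -0.479  0.053]
0.02 9.1167 [-1.14  1.34  2.7 ] 0.017589189478080133 [0.4685 0.2411 0.0344] [ 0.034 -0.103  0.089]
0.082 10.3 [-2.26  1.34  2.79] 0.018017352179828423 [0.426  0.2855 0.034 ] [ 0.034 -0.021 -0.   ]
```

View pics/w4.png

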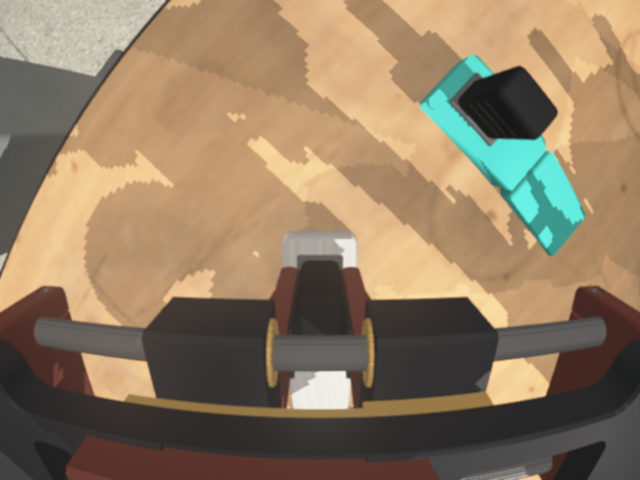

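```bash
python3 - <<'E'
from h import *
d=load('w4'); y=np.radians(-46.4); a=np.array([np.cos(y),np.sin(y)]); n=np.array([-a[1],a[0]])
for u,v in ((285,233),(356,233)):
    p=onz(d,u,v,.019,True)[:2]-np.array([.426,.2855]); print('rear corner wedge coords',p@a,p@n)
s0=state()
lip=np.array([.490,-.037]); ys=np.radians(-65.9); b=np.array([np.cos(ys),np.sin(ys)])
p=state()['ee_pos']; move_l([.426,.2855,.085],.12)
print(state()['ft_force'],state()['moment'])
pre=lip-b*.140
print(pre); move_to([*pre,.085],q(np.pi+ys)); s=state(); print(s['time'],s['ee_pos'],s['joint_pos'],s['ft_force'])
grab('scene','s5');grab('side','sd5');grab('wrist','w5')
for t in('s5','sd5'):
    f=load(t)['frame']; f=f[180:330,200:420] if t=='s5' else f[170:340,200:440]
    cv2.imwrite('pics/c_%s.png'%t,cv2.resize(f,None,fx=3.3,fy=3.3,interpolation=cv2.INTER_CUBIC))
E
```

```text
rear corner wedge coords -0.024614198055227857 -0.015845164448919875
rear corner wedge coords -0.024616845137621576 0.017549330961351035
[-0.09802915 -0.04124014 -3.17694185] [ 0.03679418 -0.04972507  0.08464665]
[0.43283374 0.09079678]
11.725 [0.43274058 0.09142595 0.08459445] [ 1.30566530e-01 -3.26381907e-01  1.87446655e+00  8.98818832e-04
  1.59389984e+00 -2.90655977e-01] [ 0.39440034  0.34923304 -2.53138537]
```

View pics/c_s5.png

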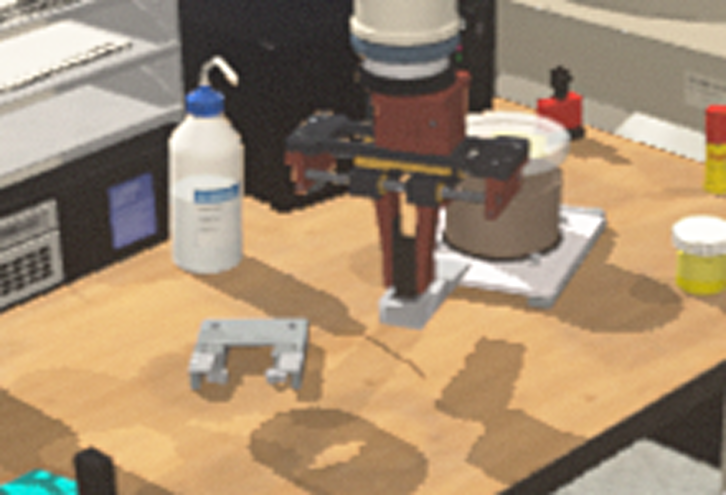

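View pics/c_sd5.png

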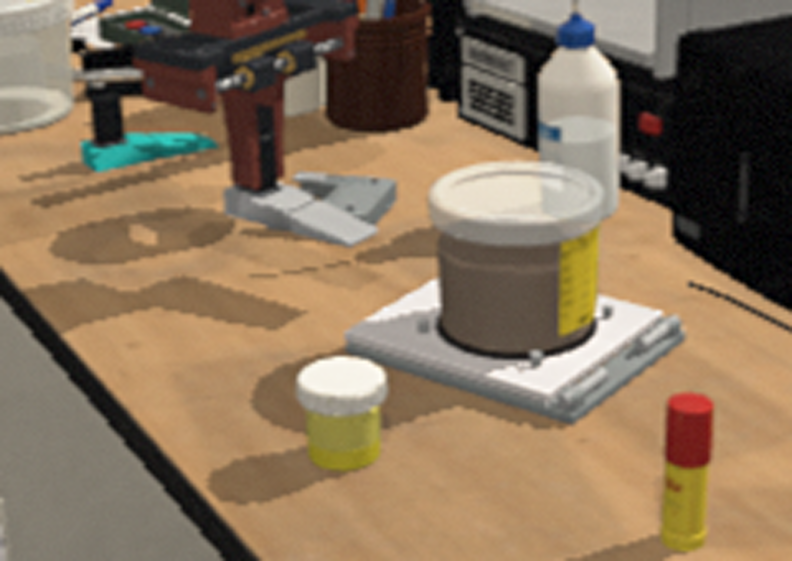

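View pics/w5.png

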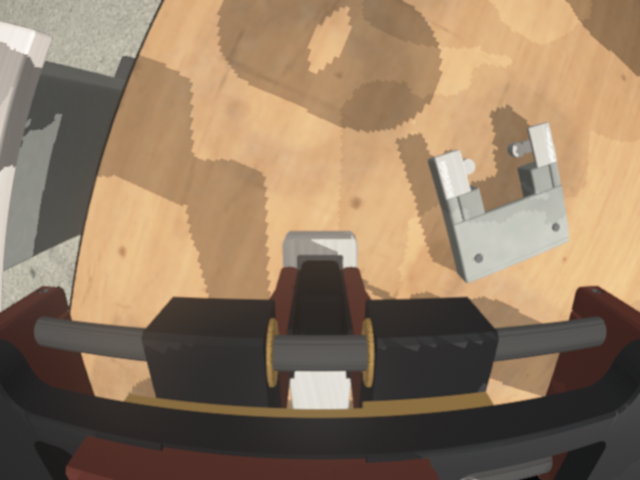

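The wedge hangs level in the grip with its orientation unchanged. The catch is empty and everything else is in place. Lower it and start under.

```bash
cat >> h.py <<'E'
lip=np.array([.490,-.037]); ys=np.radians(-65.9); b=np.array([np.cos(ys),np.sin(ys)]); bn=np.array([-b[1],b[0]])
def rep():
    s=state(); f=s['ft_force']; e=np.array(s['ee_pos']); r=e[:2]-lip
    print('t %.2f nose past lip %.1f lat %.1f z %.4f | F along %.2f lat %.2f z %.2f gap %.4f'%(s['time'],1e3*(r@b)+100,1e3*(r@bn),e[2],f[:2]@b,f[:2]@bn,f[2],s['finger_gap']))
def to(nose,sp,z=.0335):
    move_l([*(lip+b*(nose/1e3-.1)),z],sp); rep()
E
python3 - <<'E'
from h import *
rep(); to(-40,.1,.040); to(-40,.03,.034); to(-40,.03,.0335); to(20,.08); to(26,.04); to(30,.03); 
grab('side','sd6');f=load('sd6')['frame'];cv2.imwrite('pics/c_sd6.png',cv2.resize(f[200:310,270:430],None,fx=4.9,fy=4.9,interpolation=cv2.INTER_CUBIC))
E
```

```text
t 11.88 nose past lip -41.2 lat 0.5 z 0.0848 | F along -0.47 lat 0.83 z -2.32 gap 0.0178
t 12.47 nose past lip -40.2 lat 0.1 z 0.0401 | F along -0.72 lat -0.02 z -2.84 gap 0.0185
t 12.82 nose past lip -40.0 lat 0.1 z 0.0342 | F along -0.10 lat 0.29 z -2.88 gap 0.0178
t 13.07 nose past lip -39.9 lat 0.2 z 0.0340 | F along -0.05 lat 0.14 z 0.88 gap 0.0175
t 13.97 nose past lip 21.1 lat 0.2 z 0.0340 | F along 0.74 lat -0.52 z 4.08 gap 0.0180
t 14.28 nose past lip 26.1 lat 0.3 z 0.0340 | F along -1.77 lat -0.03 z 4.65 gap 0.0179
t 14.56 nose past lip 29.8 lat 0.4 z 0.0340 | F along -2.45 lat 0.25 z 6.15 gap 0.0179
```

View pics/c_sd6.png

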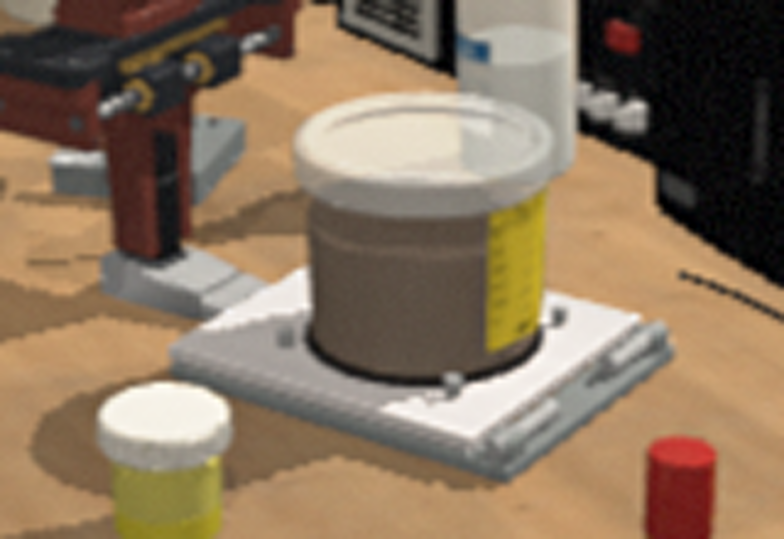

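The nose is under the lip at crop (250,290). The platform is still seated. Advance in small steps and watch for the force onset.

```bash
python3 - <<'E'
from h import *
for n in (33,35,37,39,41,44,46): to(n,.02,.0337)
grab('side','sd7');f=load('sd7')['frame'];cv2.imwrite('pics/c_sd7.png',cv2.resize(f[200:310,270:430],None,fx=4.9,fy=4.9,interpolation=cv2.INTER_CUBIC))
grab('scene','s7')
E
```

```text
t 14.91 nose past lip 32.6 lat 0.3 z 0.0340 | F along -2.57 lat 0.18 z 5.71 gap 0.0181
t 15.16 nose past lip 34.3 lat 0.3 z 0.0339 | F along -5.10 lat 0.44 z 6.23 gap 0.0175
t 15.41 nose past lip 35.1 lat 0.4 z 0.0340 | F along -9.87 lat -0.23 z 7.51 gap 0.0178
t 15.66 nose past lip 36.5 lat 0.4 z 0.0340 | F along -11.99 lat 0.63 z 8.07 gap 0.0176
t 15.91 nose past lip 38.4 lat 0.4 z 0.0340 | F along -12.52 lat 0.64 z 8.50 gap 0.0179
t 16.21 nose past lip 41.5 lat 0.5 z 0.0340 | F along -11.68 lat 0.14 z 7.41 gap 0.0179
t 16.46 nose past lip 43.4 lat 0.5 z 0.0339 | F along -13.13 lat 0.73 z 7.64 gap 0.0178
```

View pics/c_sd7.png

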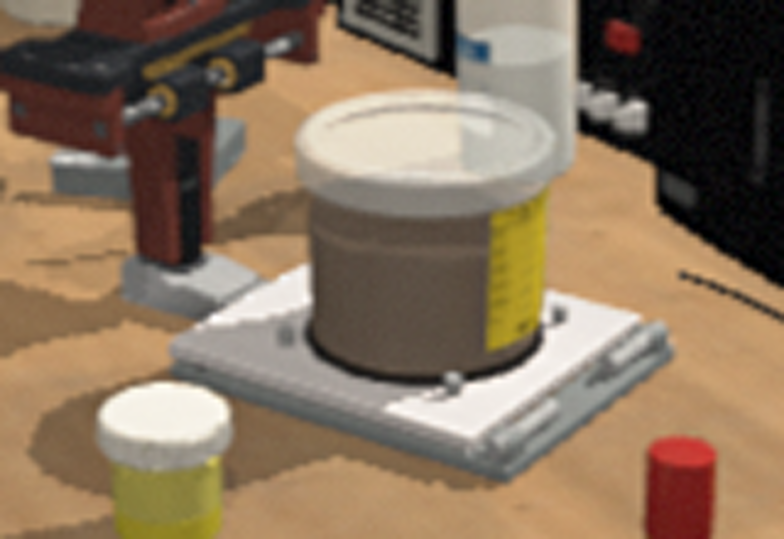

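The force onset came at ~34.5 mm, agreeing with the predicted 35. The lift is now about 1.7 mm. Continue to ~54 mm and check the height in the images.

```bash
python3 - <<'E'
from h import *
for n in (49,52,54,56): to(n,.02,.0337)
hold(.5); rep()
grab('side','sd8');f=load('sd8')['frame'];cv2.imwrite('pics/c_sd8.png',cv2.resize(f[200:310,270:430],None,fx=4.9,fy=4.9,interpolation=cv2.INTER_CUBIC))
d=grab('wrist','w8'); grab('scene','s8')
f=load('s8')['frame'];cv2.imwrite('pics/c_s8.png',cv2.resize(f[200:300,290:410],None,fx=6,fy=6,interpolation=cv2.INTER_CUBIC))
e=state()['ee_pos'][:2]
for u,v in ((285,233),(356,233)):
    p=onz(d,u,v,.019,True)[:2]-e; print(p@b,p@bn)
E
```

```text
t 16.86 nose past lip 46.5 lat 0.5 z 0.0340 | F along -11.86 lat 0.17 z 8.31 gap 0.0177
t 17.16 nose past lip 49.5 lat 0.5 z 0.0340 | F along -12.51 lat 0.20 z 7.76 gap 0.0178
t 17.41 nose past lip 51.5 lat 0.5 z 0.0340 | F along -12.04 lat 0.49 z 7.50 gap 0.0175
t 17.66 nose past lip 53.5 lat 0.5 z 0.0339 | F along -12.03 lat 1.42 z 6.74 gap 0.0181
t 18.16 nose past lip 53.5 lat 0.5 z 0.0339 | F along -11.64 lat 0.68 z 7.14 gap 0.0178
-0.02484618934533399 -0.015568780628338214
-0.024899417328077045 0.01783016843558166
```

View pics/c_sd8.png

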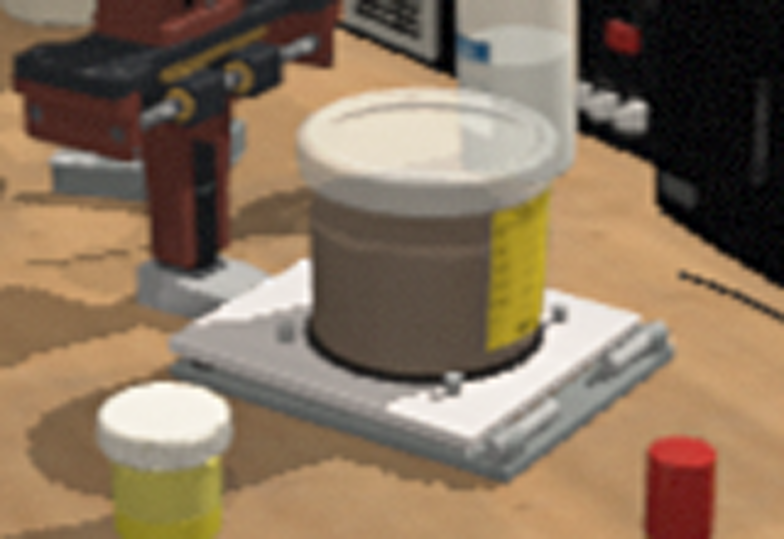

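View pics/c_s8.png

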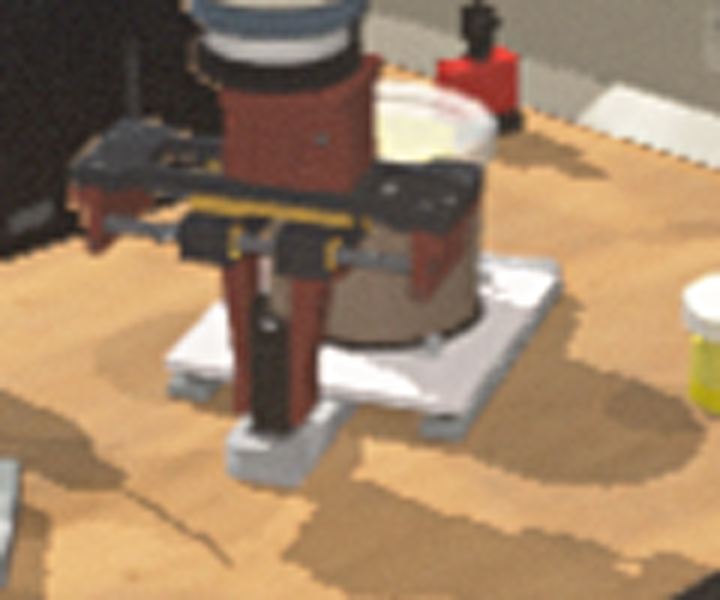

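View pics/w8.png

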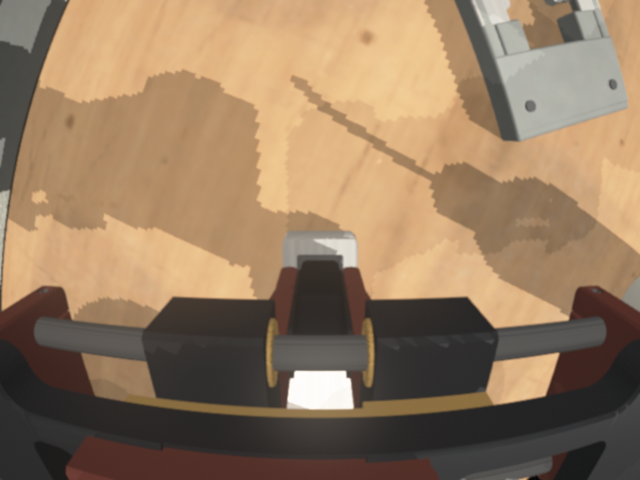

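The side view now shows a dark gap under the platform's front, around crop (180,362), and the wedge's pose in the grip is unchanged. I'll check the lift numerically from the change in pixel position before and after.

```bash
python3 - <<'E'
from h import *
A,B=load('sd6'),load('sd8')
ga,gb=[cv2.cvtColor(x['frame'],cv2.COLOR_BGR2GRAY) for x in(A,B)]
# predict pixel shift for platform points raised; corner on -y side near jar, lower right pin, beaker, lid
V=A['view'];K=A['camera_matrix']
def proj(p): c=V[:3,:3]@p+V[:3,3]; return np.array([K[0,0]*c[0]/-c[2]+K[0,2],K[1,1]*-c[1]/-c[2]+K[1,2]])
hinge=np.array([*(lip+b*.177),.014]); ax=np.array([*bn,0]); bb=np.array([*b,0]);zz=np.array([0,0,1.])
def lift(p,h):
    th=h/.177; r,_=cv2.Rodrigues(ax*th); return hinge+r@(p-hinge)
for name,xs,yn,z in (('corner-',-.083,-.075,.018),('pin front-',-.045,-.045,.022),('lidfront',-.03,-.055,.118),('label',.03,-.055,.06),('lidback',.05,-.03,.12)):
    p=np.array([*(lip+b*(xs+.085)+bn*yn),z]); a0=proj(p); pr=proj(lift(p,.004))-a0
    w=9; x,y=a0.round().astype(int)
    t=ga[y-w:y+w+1,x-w:x+w+1]; r=cv2.matchTemplate(cv2.resize(gb[y-w-5:y+w+6,x-w-5:x+w+6],None,fx=8,fy=8,interpolation=cv2.INTER_CUBIC),cv2.resize(t,None,fx=8,fy=8,interpolation=cv2.INTER_CUBIC),cv2.TM_CCOEFF_NORMED)
    _,m,_,l=cv2.minMaxLoc(r); print(name,a0.round(1),'pred shift for 4mm',pr.round(2),'measured',(np.array(l)/8-5).round(2),'score',round(m,3))
rep()
E
```

```text
corner- [304.1 270.8] pred shift for 4mm [-0.02 -1.57] measured [-0.62 -0.12] score 0.905
pin front- [325.4 268.5] pred shift for 4mm [ 0.05 -1.22] measured [ 0.12 -1.12] score 0.991
lidfront [327.3 231.6] pred shift for 4mm [ 0.86 -0.96] measured [ 0.62 -0.62] score 0.981
label [350.4 262.4] pred shift for 4mm [ 0.41 -0.48] measured [ 0.25 -0.62] score 0.71
lidback [364.8 234.6] pred shift for 4mm [ 0.97 -0.18] measured [ 0.25 -0.12] score 0.996
t 18.31 nose past lip 53.5 lat 0.5 z 0.0339 | F along -11.86 lat 0.82 z 7.19 gap 0.0178
```

Vision gives ~3–3.7 mm and the force onset gives 3.8 mm. I'll push 1.5 mm further to sit near the middle of the 2–6 mm band, then settle and hand in.

```bash
python3 - <<'E'
from h import *
to(57.5,.02,.0337); hold(.5); rep()
grab('side','sd9')
f=load('sd9')['frame'];cv2.imwrite('pics/c_sd9.png',cv2.resize(f[200:310,270:430],None,fx=4.9,fy=4.9,interpolation=cv2.INTER_CUBIC))
E
```

```text
t 18.56 nose past lip 54.9 lat 0.5 z 0.0340 | F along -11.84 lat 0.64 z 7.57 gap 0.0177
t 19.06 nose past lip 54.9 lat 0.5 z 0.0340 | F along -11.86 lat 1.34 z 7.61 gap 0.0175
```

View pics/c_sd9.png

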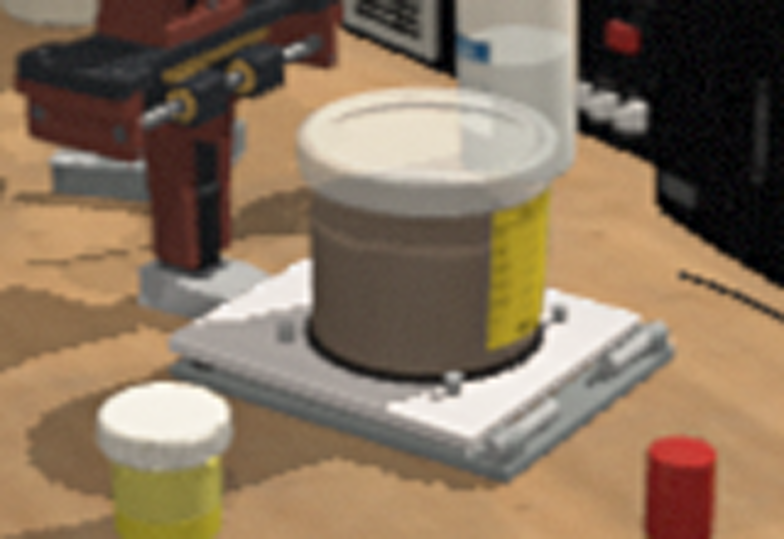

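The front edge is clear of the rests (gap at crop (180,360)-(330,400)), the beaker is upright, and the arm and the forces are steady.

```bash
python3 -c "
from h import *
job_done(); rep()"
```

```text
the job is handed in; nothing more can be done
the job is handed in; nothing more can be done
```

I drew the steel wedge straight back 82 mm out of its catch and lifted it over to the stand. I then pushed its nose about 55 mm under the platform's front edge, and handed the job in at about 19 s, still gripping and pushing. No verdict was reported.

**Last checks before handing in:**
- **Lift:** The push force set in at about 34.5 mm, where 35 mm was expected, which puts the final lift at about 4 mm.
- **Push and grip:** The push was steady at about 12 N. The finger gap was 17.5 to 18 mm on the 18 mm grip, and the gripper height did not change, so the wedge should be flat on the desk.
- **Scene:** In the last side view the platform's front edge was clear of its rests, the beaker was upright, and the jar and glue stick looked unmoved. I did not measure the bystanders' positions.

**What disagreed:**
- **Lift by camera:** At 53.5 mm the front pin and the front of the lid gave roughly 3 to 3.7 mm, against 3.8 mm from the force. I pushed about 1.5 mm further after that.
- **Poor image matches:** The platform corner match was useless because the background spoiled it. The lid-back and label matches agreed only loosely.
- **Wedge in the gripper:** The images put the wedge about 2.5 mm back from the gripper centre throughout. That did not affect the lift estimate, which came from the force onset.

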